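Shut off the marked air valve under the sliding cover

TASK

Shut off the air at the bench supply box: push its cover along the box, all the way aside onto the deck, then push the valve handle that ends in a round disc fully shut, a quarter turn clockwise until it lies across its pipe. Push with the fingertips only: slide the cover without lifting it off, leave the plain bar handle as it is and everything else on the bench where it stands, and leave the cover aside.

Things in the scene. Friction and masses are not known exactly. Their poses are not given: they have to be found in the camera images.
- box: Fixed grey air-supply box, 166 mm (x) by 506 (y), rim 65 mm high, turned by up to 0.25 rad. Origin: centre of its underside, on the work surface; x points away from the robot, y along the box, z up. Valve compartment in its -y half, deck in its +y half. Rails along both long sides (6 mm thick at x = +-83, tops at z 74) and end stops (10 mm high, inner faces at y = +-247) guide the cover.
- compartment (a point): Centre of the open-topped valve compartment at rim height, 65 mm above the surface (box x 0, y -125). Inside it is 150 mm (x) by 240 mm (y: -245 to -5 in box axes), floor at z = 6 mm. It holds two brass valves with steel handles and is hidden by the cover at the start.
- deck (a point): Centre of the solid flat deck's top, level with the rim (box x 0, y 121, z 65 mm), where the cover parks; it spans y -5 to 247. Beyond it on the +y end a fixed air regulator stands (y 255 to 310, 128 mm tall).
- cover: Loose flat aluminium plate 152 (x) by 245 (y) by 8 mm, 0.3 to 0.6 kg, lying on the rim between the rails, 4 mm play each side; slides along the box's y with dry friction (1 to 6 N). Origin: centre of its underside, axes as the box's. At the start at box y -123 to -104 mm, over the compartment; fully aside, against the +y stop, at y about +124, compartment wholly open.
- cover_rib (a point): Top centre of the upright rib on the middle of the cover: the rib is 100 mm long across the box (x), 12 mm thick (y) and 22 mm tall; this point is 30 mm above the cover's underside, 95 mm above the work surface.
- disc_handle (a joint): Angle of the marked handle, the one ending in a round disc. 0 = open (points along the box's -x, in line with its pipe), 1.571 = fully shut on its stop (points along the box's +y, across its pipe). Closes clockwise seen from above; starts 0 to 0.45. Stays where it is left (friction 0.12 N m, some 3 N at the disc).
- disc_end (a point): Top centre of the disc at the end of the marked steel handle, 48 mm from the handle's axis and moving with it; disc 28 mm in diameter, 14 mm tall (z 42 to 56 mm above the work surface); the 12 mm wide shank joins it to the hub. Hidden under the cover at the start.
- disc_pivot (a point): Fixed point on the marked handle's vertical axis, 56 mm above the surface (handle's top). The two valves may be swapped: either may be nearer the deck. Their axes are about 102 mm apart along the box, 30 to 40 mm to +x of its middle line. The valve body under the handle (40 x 26 mm) reaches 30 mm above the surface, its pipe 27 mm.
- bar_handle (a joint): Angle of the other handle, a plain straight bar with no disc; same meaning, starts 0 to 0.15. It must stay as found.
- bar_end (a point): On top of the plain bar handle, 48 mm from its axis; the bar is 12 mm wide, 14 mm tall, reaches 62 mm from the axis, top 56 mm above the work surface.
- multimeter: loose hand multimeter, grey slab 75 x 145 x 42 mm, lying behind the box; origin at the centre of its underside
- screwdriver: loose black-handled screwdriver about 170 mm long, lying lengthwise in front of the box
- jar: loose white jar, 56 mm wide, 70 mm tall, behind the box; origin at the centre of its underside
- tape: loose roll of black tape, 90 mm wide, 19 mm tall, in front of the box; origin at the centre of its underside
- battery: loose battery pack 70 x 40 x 20 mm, in front of the box; origin at the centre of its underside
- extrusion: loose offcut of aluminium profile, 20 x 120 x 20 mm, behind the box; origin at the centre of its underside
- cup: loose white cup, 72 mm wide, 85 mm tall, standing 45 mm or more off the valve end (-y end) of the box; origin at the centre of its underside
- motor: loose black square motor, 42 x 42 x 38 mm with a thin shaft on top to 58 mm, in front of the box; origin at the centre of its underside

How it is judged:
By the outcome, as a careful person would: the job done as asked, in the order asked, and still so for the second after the job is handed in, with the robot touching nothing.
It also fails if it takes over 48 s, if anything falls off the work surface, if the arm or the gripper's body presses on something with over 40 N, if the wrist force passes 120 N, or if a joint passes its speed limit or range.

ROBOT

A 6-joint arm with a two-finger parallel gripper is mounted at the origin on the work surface. World frame = base frame: x ahead of the robot, y to its left, z up, the work surface at z = 0. Lengths are in mm, angles in degrees, forces in N, time in s.
With the tool pointing down it reaches from about 300 to 850 mm from the base axis. Payload 5.4 kg.
Tool frame: the origin (TCP) lies at the very end of the fingers, on their centre line; the grasp point (between the pads) lies 19 mm behind it; x points along the fingers, z is the direction in which the jaws open and shut, and the axes are right-handed (so a half turn about x gives the same grasp; the last joint's range is limited). The gripper opens to 85 mm and grips with 20 to 120 N. Pads are 22 mm wide; open, the fingers measure 114 mm over their backs; the gripper's body (76 mm by 85 mm) begins 54 mm behind the grasp point. The pads swing forward as they close: fully open they stand 13 mm farther back than shut.
Start: joints at [-78.616, 9.076, 91.501, -0, 79.423, -12.038], TCP at [228.543, -527.612, 231.299] pointing down, gripper open.
Joint ranges: [-166.64, 166.64], [-54.1, 131.32], [10.49, 154.53], [-73.88, 253.88], [9.74, 151.15], [-171.62, 171.62]. Speed limits (degrees/s): [147.25, 147.25, 180, 180, 180, 180].

INTERFACE

Orientations are given as a 3x3 rotation matrix whose columns are the frame's x, y, z axes.
In Python, from rig import robot, jaws, get_image, camera_info, ticket gives the robot as it stands. The module is installed in compiled form; this text tells all that it offers. Calls block until the motion is done:
- robot.move_to(position, orientation): joint-space move of the TCP to a pose.
- robot.move_straight(position, ori=None, v=150, stop_force=None): straight line of the TCP; ori=None keeps the orientation; v is the mean speed in mm/s. With stop_force (N) it stops when the force on the tool has changed by that much, and returns True; else False.
- robot.goto_joints(angles): joint-space move.
- jaws.gripper_to(opening): finger opening in mm; the grip force is fixed at half the most; returns when the fingers have stopped.
- robot.hold(seconds).
- robot.solve_ik(position, orientation): joint angles nearest the present ones, or None.
- robot.read_state(): the state.
- get_image(name): name is "scene" or "top" or "wrist"; returns (picture, depth): 384x512x3 uint8, red, green, blue; 384x512 float32, mm along the optical axis (not along the pixel's ray), 0 where there is no reading.
- camera_info(name): a dict with "vertical_fov" (degrees; the focal length in pixels is half the picture's height over the tangent of half this angle, whatever the lens; pixels are square), "cx", "cy" (the principal point, pixels), "eye" and "orientation" of the camera in the world. Camera axes: x right, y down, z forward; pixel columns grow to the right and rows downward; lengths in mm; the calibration is good to about 2 mm. The wrist camera is an equidistant fisheye: a pixel r from the principal point sees the ray r / f radians off the axis. A picture is of the moment at which its call begins: read the wrist's pose just before it. camera_info takes no time and is no camera call; for the wrist camera it gives the pose at the moment of the call.
A pose or a line that the arm cannot do raises robot.PlanningError and nothing moves.
- ticket.close_job(): hands the job in, once; it reports no verdict.
The state is a dict: "clock": time; "joints": joint angles; "qvel": joint speeds; "joint_efforts": joint torques, N m; "tool_pos": TCP position; "orientation": TCP orientation; "force": force on the tool from outside, world axes, zero at the start; "ft_torque": the same for the moment, N m; "grip_width": finger opening in mm.
Only numpy, scipy, OpenCV 4.12 (cv2) and the standard library are available. Lean on these libraries where they do the work, as an engineer would, in place of code of your own. Each camera call takes 0.05 s, during which the arm holds its last target.

## Working session

There is one attempt and no reset: what is moved stays moved. The work goes in short steps, each a Python script; the robot and the scene stay as the last script left them, time stands still between calls to the robot, and variables do not carry over. Pictures are saved under pics/ and viewed, and the job is handed in when it is done.

```bash
mkdir -p pics; python3 - <<'E'
from rig import robot, jaws, get_image, camera_info
import cv2,numpy as np
for n in ("scene","top"):
    p,d=get_image(n); c=camera_info(n); print(n,c)
    cv2.imwrite(f"pics/{n}0.png",p[:,:,::-1]); np.save(f"{n}0.npy",d)
print(robot.read_state())
E
```

```text
scene {'vertical_fov': 54.24392041783477, 'cx': 257.4474782702522, 'cy': 192.48319444367996, 'eye': array([1087.8725742 ,  220.00962238,  568.373371  ]), 'orientation': array([[-0.41633304,  0.59776006, -0.68509102],
       [ 0.90897184,  0.25632094, -0.32873966],
       [-0.02090427, -0.75959363, -0.65006194]])}
top {'vertical_fov': 54.904089781417916, 'cx': 256.49241903666314, 'cy': 187.1283286359918, 'eye': array([472.608497  , -50.36852366, 819.57757808]), 'orientation': array([[ 0.02090779, -0.98782792,  0.15413913],
       [-0.99945782, -0.02457335, -0.0219139 ],
       [ 0.02543488, -0.15359739, -0.98780611]])}
{'clock': 0.1, 'joints': array([-7.86160487e+01,  9.11003663e+00,  9.15660403e+01, -2.95924460e-03,
        7.94256802e+01, -1.20385600e+01]), 'qvel': array([-0.01730749, -0.10489486, -0.2110868 ,  0.0174459 ,  0.0787916 ,
        0.0600863 ]), 'joint_efforts': array([-6.64376385e-04, -3.96991575e+01, -3.32338321e+01, -2.12765567e-04,
        4.20310185e-03, -5.21073105e-06]), 'tool_pos': array([ 228.41264615, -527.06972639,  230.39614538]), 'orientation': array([[-4.00323484e-04,  9.17594795e-01,  3.97516832e-01],
       [ 1.73103404e-03,  3.97516904e-01, -9.17593218e-01],
       [-9.99998422e-01,  3.20781052e-04, -1.74752317e-03]]), 'force': array([-0.64153646, -0.54819271,  1.17628189]), 'ft_torque': array([-0.02431437,  0.00754845, -0.03163051]), 'grip_width': 85.66256286670152}
```

View pics/scene0.png

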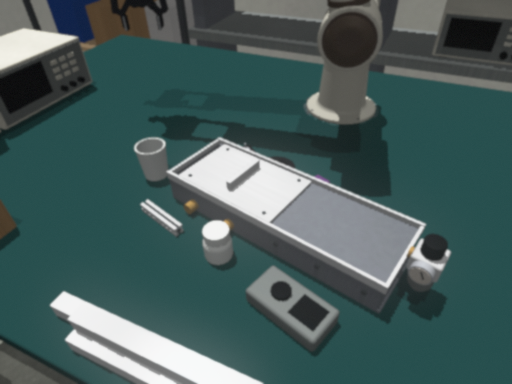

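View pics/top0.png

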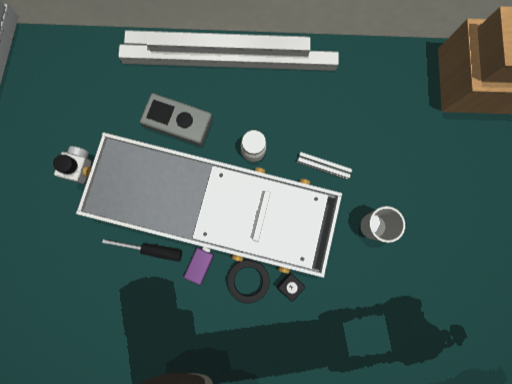

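The top view shows the box with rail corners near (104,136), (340,192), (324,273) and (80,214). The white cover is on the right, with its rib around (261,216), and the cup is at (383,224). I'll measure the corners more precisely next.

```bash
cat > h.py <<'E'
import numpy as np,cv2
from rig import camera_info
def cam(n):
    c=camera_info(n); return 192/np.tan(np.radians(c['vertical_fov']/2)),c['cx'],c['cy'],np.array(c['eye']),np.array(c['orientation'])
def ray(n,u,v,z):
    f,cx,cy,e,R=cam(n); d=R@np.array([(u-cx)/f,(v-cy)/f,1]); return e+d*(z-e[2])/d[2]
def proj(n,P):
    f,cx,cy,e,R=cam(n); q=R.T@(np.array(P)-e); return q[0]/q[2]*f+cx,q[1]/q[2]*f+cy
def cloud(n,d):
    f,cx,cy,e,R=cam(n); v,u=np.mgrid[0:384,0:512]
    q=np.stack([(u-cx)/f*d,(v-cy)/f*d,d],-1); return q@R.T+e
E
python3 - <<'E'
from h import *
im=cv2.imread('pics/top0.png')
c=im[120:290,70:410]; cv2.imwrite('pics/topc.png',cv2.resize(c,None,fx=2.35,fy=2.35,interpolation=cv2.INTER_CUBIC))
d=np.load('top0.npy'); P=cloud('top',d)
for u,v in [(150,180),(230,210),(261,216),(327,235),(250,285-0),(400,330)]: print(u,v,P[v,u].round(1))
m=((P[...,2]>50)&(P[...,2]<82)&(P[...,0]>330)&(P[...,0]<660)).astype(np.uint8)
n,l,s,_=cv2.connectedComponentsWithStats(m)
k=1+np.argmax(s[1:,4]); print(s[k])
pts=P[l==k][:,:2].astype(np.float32); r=cv2.minAreaRect(pts);print(r,cv2.boxPoints(r))
Q=P[(P[...,2]>88)&(P[...,2]<102)&(l>=0)]
rm=((P[...,2]>86)&(P[...,2]<104)).astype(np.uint8); n,l2,s2,c2=cv2.connectedComponentsWithStats(rm)
for i in range(1,n):
    if s2[i,4]>20: print(s2[i],c2[i],P[l2==i].mean(0), cv2.minAreaRect(P[l2==i][:,:2].astype(np.float32)))
E
```

```text
150 180 [599.4 151.7  67.3]
230 210 [540.8 -14.4  75. ]
261 216 [528.6 -76.5  94.6]
327 235 [ 495.4 -213.    63.5]
250 285 [ 3.867e+02 -5.900e+01  1.000e-01]
400 330 [ 298.9 -382.1   -0.7]
[   76   149   266   129 19906]
((554.9078979492188, 31.757049560546875), (520.239013671875, 172.46490478515625), 76.95980072021484) [[ 412.20724 -202.19746]
 [ 580.2246  -241.11153]
 [ 697.6085   265.71155]
 [ 529.5912   304.6256 ]]
[458  26  54  74 520] [470.49423077  72.12115385] [ 843.93861125 -514.48130678   95.14442307] ((846.7117919921875, -514.0508422851562), (189.4353790283203, 86.10994720458984), 32.375797271728516)
[ 54 147  35  36 556] [ 75.9352518  164.70683453] [620.98837298 289.93460361  98.68667994] ((623.481689453125, 296.4215087890625), (56.06021499633789, 65.07337951660156), 76.67308044433594)
[253 191  17  51 308] [261.01623377 215.91883117] [528.86110606 -76.52146043  95.81109388] ((529.3469848632812, -76.6854019165039), (11.510536193847656, 99.48123931884766), 77.11975860595703)
```

View pics/topc.png

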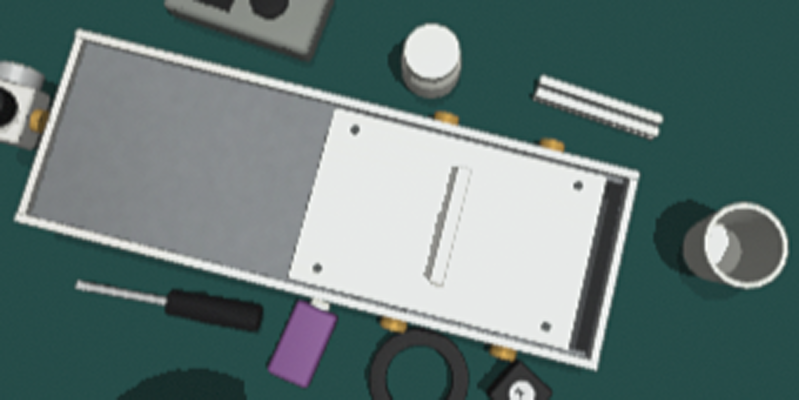

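```bash
cat >> h.py <<'E'
C=np.array([554.9,31.8]); th=np.radians(76.96)-np.pi/2
bx=np.array([np.cos(th),np.sin(th)]); by=np.array([-np.sin(th),np.cos(th)])
def W(x,y,z): return np.array([*(C+x*bx+y*by),z])
def B(p): q=np.array(p[:2])-C; return np.array([q@bx,q@by,p[2]])
def ori(a):  # jaw axis at angle a (rad) from box x axis, tool down
    z=np.array([np.cos(th+a),np.sin(th+a),0]); x=np.array([0,0,-1.]); return np.stack([x,np.cross(z,x),z],1)
E
python3 - <<'E'
from h import *
from rig import robot,jaws,get_image
jaws.gripper_to(0)
for a in (0,np.pi):
    print(a,robot.solve_ik(W(-.5,-145,170),ori(a)))
q=[robot.solve_ik(W(-.5,-145,170),ori(a)) for a in (0,np.pi)]
j0=robot.read_state()['joints']
a=[0,np.pi][int(np.argmin([abs(np.array(x)-j0).max() for x in q]))]; print(a)
robot.move_to(W(-.5,-145,170),ori(a))
robot.move_straight(W(-.5,-145,90))
print(robot.move_straight(W(-.5,-145,78),v=30,stop_force=6))
s=robot.read_state();print(s['clock'],B(s['tool_pos']),s['force'],s['grip_width'])
p,d=get_image('scene');cv2.imwrite('pics/s1.png',p[:,:,::-1])
E
```

```text
0 [-2.48371807e+01  6.04467911e+00  1.02001306e+02 -2.54444375e-14
  7.19540145e+01 -1.17971807e+01]
3.141592653589793 [-2.48371807e+01  6.04467911e+00  1.02001306e+02 -2.54444375e-14
  7.19540145e+01  1.68202819e+02]
0
False
3.9667 [  -0.61277494 -144.96599733   77.86721713] [-0.09623622  0.29285913  0.20715015] -0.17988014228689875
```

View pics/s1.png

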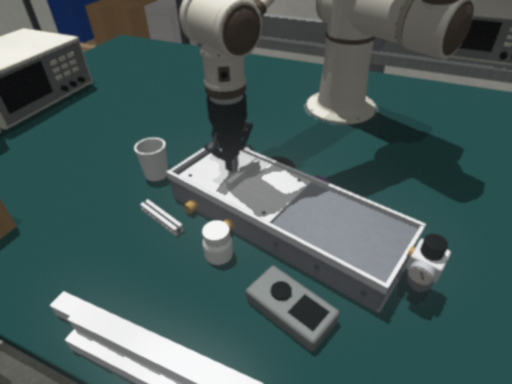

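The closed tip is just above the cover behind the rib, at about (232,168), and touches nothing. Now I'll push.

```bash
python3 - <<'E'
from h import *
from rig import robot,jaws,get_image
def rep(t):
    s=robot.read_state();print(t,round(s['clock'],2),B(s['tool_pos']).round(1),s['force'].round(1))
r=robot.move_straight(W(-.5,-118,78),v=40,stop_force=12);rep(r)
r=robot.move_straight(W(-.5,85,78),v=80,stop_force=18);rep(r)
if not r:
    r=robot.move_straight(W(-.5,118,78),v=25,stop_force=14);rep(r)
p,d=get_image('scene');cv2.imwrite('pics/s2.png',p[:,:,::-1])
E
```

```text
False 4.84 [  -0.6 -117.7   77.9] [-0.2 -0.8  0.4]
False 7.53 [-0.5 84.9 78. ] [-0.3 -1.5 -1. ]
True 8.27 [-0.6 99.2 77.6] [ 0.4 -1.4 -0.4]
```

View pics/s2.png

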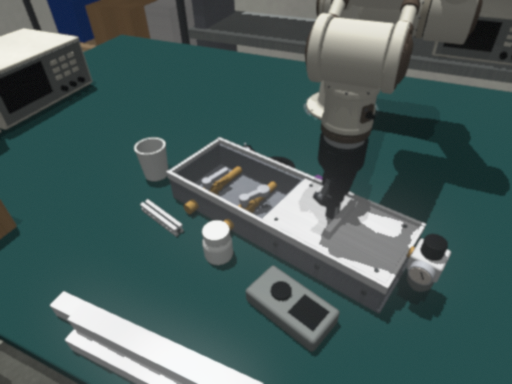

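```bash
python3 - <<'E'
from h import *
from rig import robot,jaws,get_image
r=robot.move_straight(W(-.5,90,78),v=100)
r=robot.move_straight(W(-.5,90,140),v=150)
r=robot.move_straight(W(-150,0,260),v=300)
s=robot.read_state();print(s['clock'])
p,d=get_image('top');cv2.imwrite('pics/t3.png',p[:,:,::-1]);np.save('t3.npy',d)
c=p[120:290,70:410,::-1];cv2.imwrite('pics/t3c.png',cv2.resize(c,None,fx=2.35,fy=2.35,interpolation=cv2.INTER_CUBIC))
P=cloud('top',d)
rm=((P[...,2]>86)&(P[...,2]<104)).astype(np.uint8); n,l2,s2,c2=cv2.connectedComponentsWithStats(rm)
for i in range(1,n):
    if s2[i,4]>20: print(s2[i],B(P[l2==i].mean(0)))
E
```

```text
9.9917
[458  24  54  76 536] [ 404.8022031  -466.65542913   95.0748599 ]
[ 54 147  36  36 556] [  5.9572075  266.40537825  98.51242797]
[139 163  21  49 360] [ -0.52065906 116.03664818  95.33530425]
```

View pics/t3c.png

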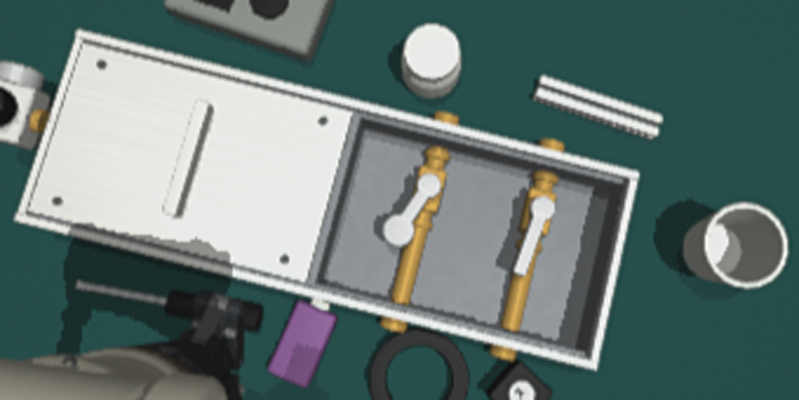

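The cover is against, or nearly against, the left stop. The disc handle is the one nearer the deck: pivot at crop (429,185), disc at (399,232). I'll measure with rays.

```bash
python3 - <<'E'
from h import *
k=2.35
def px(u,v): return (u+.5)/k-.5+70,(v+.5)/k-.5+120
for n,u,v,z in [("out+x+y",79,31,74),("out-x+y",16,219,74),("out+x-y",638,173,74),("out-x-y",598,369,74),
 ("cover edge a",357,112,73),("cover edge b",308,283,73),("pivot",429,185,56),("disc",399,232,56),("barpivot",542,207,56),("barend",520,273,56)]:
    p=ray('top',*px(u,v),z); print(n,p.round(1),B(p).round(1))
im=cv2.imread('pics/t3.png')
print()
c=im[120:290,70:200];cv2.imwrite('pics/t3d.png',cv2.resize(c,None,fx=4.5,fy=3.5,interpolation=cv2.INTER_CUBIC))
c=im[150:290,190:350];cv2.imwrite('pics/t3e.png',cv2.resize(c,None,fx=4,fy=4,interpolation=cv2.INTER_CUBIC))
E
```

```text
out+x+y [694.5 252.1  74. ] [ 86.3 246.1  74. ]
out-x+y [528.  291.2  74. ] [-84.8 246.6  74. ]
out+x-y [ 580.4 -240.8   74. ] [  86.3 -259.8   74. ]
out-x-y [ 413.  -204.5   74. ] [ -84.9 -262.2   74. ]
cover edge a [628.4   5.7  73. ] [77.5 -8.9 73. ]
cover edge b [479.5  41.9  73. ] [-75.8  -7.2  73. ]
pivot [567.7 -59.   56. ] [ 33.  -85.6  56. ]
disc [525.6 -33.6  56. ] [-13.8 -70.4  56. ]
barpivot [ 550.5 -159.4   56. ] [  38.9 -187.3   56. ]
barend [ 492.2 -140.3   56. ] [ -22.3 -181.8   56. ]
```

View pics/t3d.png

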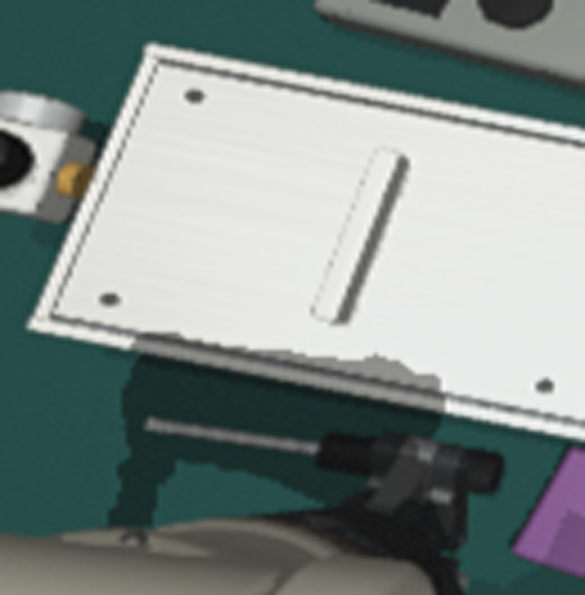

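View pics/t3e.png

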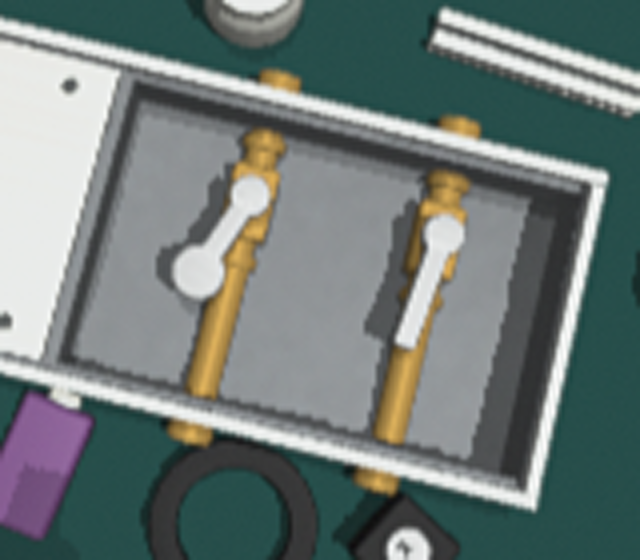

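The corner rays show my box origin was 7.3 mm too high in y, because the regulator had skewed the rectangle fit. Once corrected:
- **Cover:** the rib is at about y 123.4, so the cover is at the stop.
- **Disc handle:** pivot at (32.3, -78.3), radius 49 (48 expected), angle about 18°.
- **Valve spacing:** 102 mm, as given.

Next I'll push the handle along its arc.

```bash
cat >> h.py <<'E'
C=C+0.7*bx-7.3*by
PV=np.array([32.3,-78.3])
def tip(phi,off,z,r=43):
    d=np.array([-np.cos(phi),np.sin(phi)]);t=np.array([np.sin(phi),np.cos(phi)])
    return W(*(PV+r*d-t*off),z)
E
python3 - <<'E'
from h import *
from rig import robot,jaws,get_image
R=np.radians
def rep(t):
    s=robot.read_state();print(t,round(s['clock'],2),B(s['tool_pos']).round(1),s['force'].round(1));return s
p0=R(18)
robot.move_to(tip(p0,38,130),ori(-p0))
rep(robot.move_straight(tip(p0,38,70),v=120))
r=robot.move_straight(tip(p0,38,44),v=50,stop_force=6);rep(r)
p,d=get_image('scene');cv2.imwrite('pics/s4.png',p[:,:,::-1])
if not r:
    rep(robot.move_straight(tip(p0,26,44),v=50,stop_force=10))
    for a in range(24,103,6):
        r=robot.move_straight(tip(R(a),25,44),ori(-R(min(a,90))),v=40,stop_force=12)
        s=rep((a,r))
        if r: break
p,d=get_image('scene');cv2.imwrite('pics/s5.png',p[:,:,::-1])
E
```

```text
False 11.55 [ -19.7 -100.9   71. ] [-0.   0.1  0.9]
False 12.22 [ -20.3 -101.2   43.9] [0.3 0.4 0.6]
False 12.66 [-16.5 -89.3  44.1] [ 0.4 -0.2  0.3]
(24, False) 12.96 [-17.1 -83.6  44. ] [ 0.3 -0.6  0.4]
(30, False) 13.24 [-17.4 -78.6  44. ] [ 0.6 -0.2  0.2]
(36, False) 13.53 [-17.2 -73.3  44. ] [-1.3 -0.5 -0.9]
(42, False) 13.81 [-16.4 -68.1  44. ] [-0.3  0.1  0.1]
(48, False) 14.09 [-15.1 -63.1  43.9] [ 0.1  0.2 -0.2]
(54, False) 14.38 [-13.2 -58.2  43.9] [-0.1  0.4 -0.5]
(60, False) 14.66 [-10.9 -53.6  44. ] [-0.3 -0.3 -0.5]
(66, False) 14.94 [ -8.1 -49.2  43.9] [-1.  -0.4 -0.4]
(72, False) 15.22 [ -4.8 -45.1  43.9] [-0.1 -0.3 -1. ]
(78, False) 15.51 [ -1.1 -41.4  43.9] [-1.  -0.1 -0.9]
(84, False) 15.79 [  2.9 -38.1  44. ] [-0.8 -0.6 -1.9]
(90, False) 16.07 [  6.9 -35.4  43.8] [-2.3  0.3 -0.7]
(96, True) 16.28 [  6.7 -34.1  42.2] [-0.8 -0.1  0.6]
```

View pics/s5.png

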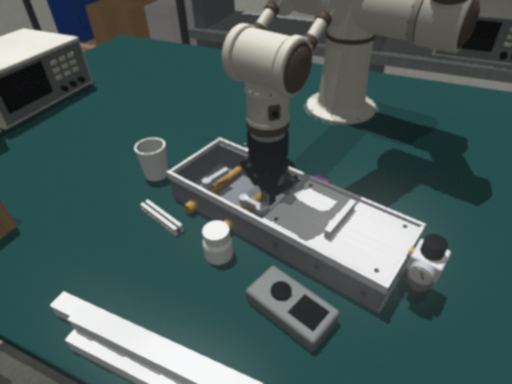

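```bash
python3 - <<'E'
from h import *
from rig import robot,jaws,get_image
robot.move_straight(W(-12,-38,44),v=80)
robot.move_straight(W(-12,-38,140),v=150)
robot.move_straight(W(-150,0,260),v=300)
s=robot.read_state();print(s['clock'])
p,d=get_image('top');cv2.imwrite('pics/t6.png',p[:,:,::-1]);np.save('t6.npy',d)
c=p[120:290,70:410,::-1];cv2.imwrite('pics/t6c.png',cv2.resize(c,None,fx=2.35,fy=2.35,interpolation=cv2.INTER_CUBIC))
c=p[150:290,190:350,::-1];cv2.imwrite('pics/t6e.png',cv2.resize(c,None,fx=4,fy=4,interpolation=cv2.INTER_CUBIC))
P=cloud('top',d)
rm=((P[...,2]>86)&(P[...,2]<104)).astype(np.uint8); n,l2,s2,c2=cv2.connectedComponentsWithStats(rm)
for i in range(1,n):
    if s2[i,4]>20: print(s2[i],B(P[l2==i].mean(0)))
E
```

```text
18.2833
[458  25  54  75 524] [ 404.1307993  -459.50359058   95.12646383]
[ 54 147  36  36 554] [  5.65387988 273.80026354  98.45846243]
[139 163  21  49 363] [ -1.29934263 123.30971     95.3135253 ]
```

View pics/t6c.png

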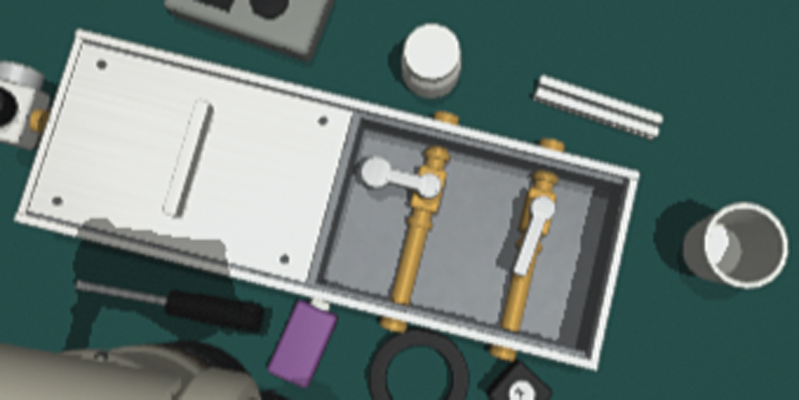

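View pics/t6e.png

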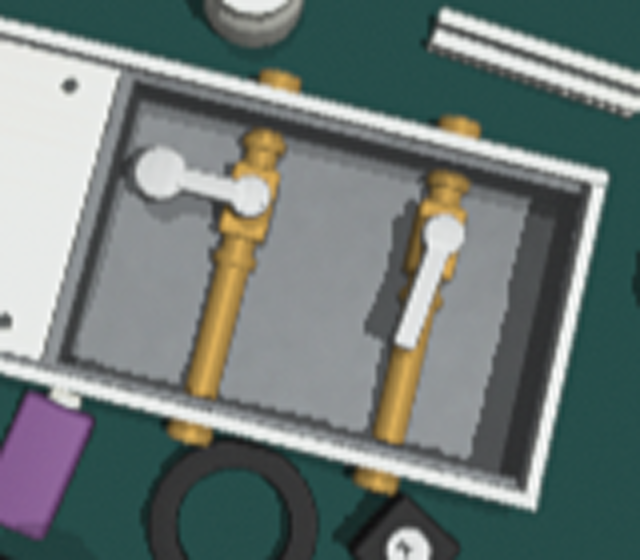

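The handle now lies across its pipe, disc at (158,173) and pivot at (253,194), and the bar hasn't changed. I'll check the angle.

```bash
python3 - <<'E'
from h import *
im=cv2.imread('pics/t6.png'); hsv=cv2.cvtColor(im,cv2.COLOR_BGR2HSV)
f=lambda u,v:B(ray('top',(u+.5)/4-.5+190,(v+.5)/4-.5+150,56))
a,b=f(253,194),f(158,173);d=b-a;print(a,b,np.hypot(*d[:2]),np.degrees(np.arctan2(d[1],-d[0])))
# segment white handle
m=((hsv[...,1]<30)&(hsv[...,2]>175)).astype(np.uint8);n,l,s,c=cv2.connectedComponentsWithStats(m)
for i in range(1,n):
    if 40<s[i,4]<600 and 215<c[i,0]<320 and 170<c[i,1]<260:
        v,u=np.nonzero(l==i);Q=np.array([B(ray('top',x,y,56))[:2] for x,y in zip(u,v)])
        w,V=np.linalg.eigh(np.cov(Q.T));e=V[:,1];print(s[i],Q.mean(0),np.degrees(np.arctan2(e[1],-e[0]))%180)
i0=cv2.imread('pics/top0.png');
df=cv2.absdiff(im,i0).max(2)>40; n,l,s,c=cv2.connectedComponentsWithStats(df.astype(np.uint8))
print([x.tolist() for x in s[1:] if x[4]>25])
E
```

```text
[ 33.23668126 -79.34007657  56.        ] [ 31.58934766 -28.70924817  56.        ] 50.65762027876071 88.13647176297316
[224 187  33  17 251] [ 32.31060116 -50.05980957] 90.32899244234899
[289 204  17  33 198] [  14.9623675  -178.21204916] 6.747084117402682
[[82, 138, 131, 100, 8423], [200, 168, 128, 101, 8020], [102, 239, 39, 11, 136], [0, 252, 203, 132, 19500], [140, 265, 34, 13, 184], [185, 302, 19, 11, 92], [153, 310, 25, 74, 874], [178, 348, 35, 27, 627], [216, 351, 41, 33, 451], [203, 376, 9, 8, 40]]
```

The two angle estimates are 88.1° and 90.3°. I'll make one slow confirming push against the stop, and compare the bar before and after.

```bash
python3 - <<'E'
from h import *
from rig import robot,jaws,get_image
def rep(t):
    s=robot.read_state();print(t,round(s['clock'],2),B(s['tool_pos']).round(1),s['force'].round(1))
o=ori(-np.pi/2)
robot.move_to(W(-12,-35,140),o)
robot.move_straight(W(-12,-35,45),v=120)
robot.move_straight(W(2,-35,45),v=60)
rep(robot.move_straight(W(14,-35,45),v=15,stop_force=14))
robot.move_straight(W(-12,-36,45),v=60)
robot.move_straight(W(-12,-36,140),v=150)
robot.move_straight(W(-150,0,260),v=300)
rep('')
p,d=get_image('top');cv2.imwrite('pics/t7.png',p[:,:,::-1])
P=cloud('top',d); k=(P[...,2]>86)&(P[...,2]<104); k[:,:130]=0;k[:,200:]=0; print('rib',B(P[k].mean(0)))
for nm in ('t3','t6','t7'):
    im=cv2.imread(f'pics/{nm}.png');hsv=cv2.cvtColor(im,cv2.COLOR_BGR2HSV)
    m=((hsv[...,1]<30)&(hsv[...,2]>175)).astype(np.uint8);n,l,s,c=cv2.connectedComponentsWithStats(m)
    for i in range(1,n):
        if 40<s[i,4]<600 and 215<c[i,0]<320 and 170<c[i,1]<260:
            v,u=np.nonzero(l==i);Q=np.array([B(ray('top',x,y,56))[:2] for x,y in zip(u,v)])
            w,V=np.linalg.eigh(np.cov(Q.T));e=V[:,1];print(nm,Q.mean(0),np.degrees(np.arctan2(e[1],-e[0]))%180)
im=cv2.imread('pics/t7.png')
i0=cv2.imread('pics/t3.png');cv2.imwrite('pics/t7d.png',im)
E
```

```text
True 20.99 [  6.6 -34.8  44. ] [ 0.3 -0.6 -0.7]
 23.01 [-1.500e+02 -2.000e-01  2.586e+02] [ 0.1 -0.7 -0.2]
rib [ -1.24692215 123.27819787  95.24209841]
t3 [  5.78335165 -68.81745489] 19.29292217720855
t3 [  15.19096946 -178.14819988] 6.480955630948807
t6 [ 32.31060116 -50.05980957] 90.32899244234899
t6 [  14.9623675  -178.21204916] 6.747084117402682
t7 [ 32.29070336 -50.04676808] 90.3203175461316
t7 [  14.89366166 -178.17357732] 6.688973519124152
```

View pics/t7.png

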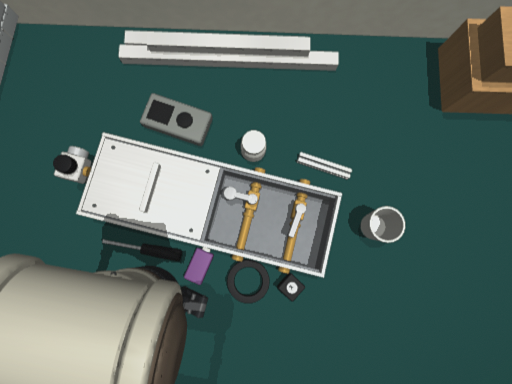

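The second push stopped at the same place as the first, x = 6.6, with the handle at 90.3°. The bar is unchanged, the cover is aside, and every loose item is where it was. The gripper is clear.

```bash
python3 - <<'E'
from rig import robot,ticket
ticket.close_job(); print(robot.read_state()['clock'])
E
```

```text
the job is handed in; nothing more can be done
the job is handed in; nothing more can be done
```

The cover is aside on the deck and the disc handle is fully shut. I handed the job in about 23 s into the 48 s limit, with the gripper clear of everything.

- **Cover:** I slid it along by its rib with closed fingertips until it met the +y stop. The last image puts the rib at box y ≈ 123.3 mm (about 124 expected).
- **Disc handle:** I pushed it round its arc from about 19° to its stop. A second slow push stopped at the same point, within 0.1 mm. Its angle reads 90.3° from the image outline; a hand-picked pixel pair gave 88.1°, which I put down to picking error.
- **Bar handle:** it measured 6.5° before and 6.7° after, within measurement noise.
- **Other items:** by eye, the loose items look unmoved in the last top image. I did not measure each one.
- **Corrected along the way:** my first estimate of the box origin was 7 mm off in y because the regulator skewed the fit. I fixed it from the corner rays before touching the valve.

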